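# Fit the splined spacer and change gear on the drive hub

## Robot

A 6-joint arm with a two-finger parallel gripper is mounted at the origin on a cart in front of the work surface, level with it; the furniture and walls round the work are solid. World frame = base frame: x ahead of the robot, y to its left, z up, the work surface at z = 0. Lengths are in m, angles in rad, forces in N, time in s.
With the tool pointing down it reaches from about 0.35 to 0.85 m from the base axis. Payload 8.1 kg.
Tool frame: the origin (TCP) lies at the very end of the fingers, on their centre line; the grasp point (between the pads) lies robot.grip_point_offset behind it (robot.grip_point_offset is the distance from the TCP to the grasp point, in m); z points along the fingers, y is the line along which they close (so a half turn about z gives the same grasp; the last joint's range is limited). The gripper opens to 93 mm and grips with 3 to 60 N. Pads are 15 mm wide; open, the fingers measure 128 mm over their backs; the gripper's body (75 mm by 188 mm) begins 65 mm behind the grasp point.
Start: joints at [-1.414, 0.13, 1.488, -0, 1.523, -0.085], TCP at [0.144, -0.583, 0.219] pointing down, gripper open.
Joint ranges: [-2.96, 2.96], [-0.89, 2.26], [0.02, 2.5], [-1.34, 4.48], [0, 2.73], [-2.66, 2.66]. Speed limits (rad/s): [2.39, 2.39, 2.79, 3.14, 3.14, 3.14].

## Interface

Orientations are given as a rotation vector (axis times angle).
In Python, from plant import robot, eyes gives the robot as it stands. The module is installed in compiled form; this text tells all that it offers.
- The arm moves only by the tool apply_moves, never from a script. Its argument "steps" is one flat list of numbers, 7 for each row, row after row: the shift along the tool's x, y, z in units of 30 mm (1.0 is 30 mm), then the turn, a rotation vector about the tool's x, y, z in units of 6 degrees (1.0 is 6 degrees), then the opening in per cent of the stroke, from 0 (shut) to 100 (fully open). In form: [dx, dy, dz, ax, ay, az, fingers, dx, dy, dz, ax, ay, az, fingers, ...]. A call has 1 to 12 rows; each row shifts and turns the commanded pose from where the row before left it, along the tool's axes as they then stand; what a row does not reach is not made up. A row lasts 1/12 s, in which the tool goes at most 41.7 mm and 7.16 degrees, less where a joint would pass 70% of its speed; a pose out of reach is approached as far as the arm can. A call is refused whole if a number of a shift passes 1 or a number of a turn 1, either way. A call with a gripper value outside its range is refused whole. The fingers move at their own pace and stop on an object; "grip_force" is the grip in N (left out, the last holds). Time passes only in rows, so rows that do not move let the fingers close. It gives the time, the measured TCP pose, the force, the opening and the grip force at its end, in the units of the state.
- robot.read_state(): the state, without advancing time (a new reading comes with each control period).
- eyes.read_camera(name): name is "scene" or "side" or "wrist"; returns the picture (420x560x3 uint8, red, green, blue); there is no depth.
- eyes.calibration(name): a dict with "K" (3x3 intrinsics, pixels), "R" (3x3) and "t" (3): a world point X has camera coordinates R X + t. Camera axes: x right, y down, z forward; pixel columns grow to the right and rows downward; lengths in m; the calibration is good to about 2 mm. A picture is of the moment at which its call begins: read the wrist's pose just before it. calibration takes no time and is no camera call; for the wrist camera it gives the pose at the moment of the call.
- robot.close_job(): hands the job in; it is judged then, once.
Trained networks look in the newest picture that a camera, given by its name, has taken for a name from the list of things; names that differ only in an ending like _2 or _b are one class to them, and where a whole thing is asked for, a point or a joint stands for the part that bears it (a point fixed in the world has none). Each returns a list of dicts, best first, with "conf" (0 to 1); they miss things now and then, are a little off and sometimes report something else, mostly with a low value. They report only what shows in the picture. A call takes as long as a camera call. They do not tell look-alikes from the thing itself.
- eyes.search_frame(camera, thing): "rect" ([left, top, width, height] in pixels, round what is visible of it).
- eyes.place_of(camera, thing): "xy" ([column, row] in pixels: a listed point, or the origin of a listed thing).
The state is a dict: "t": time; "q": joint angles; "dq": joint speeds; "joint_torque": joint torques, N m; "tool_pos": TCP position; "orientation": TCP orientation; "force": force on the tool from outside, world axes, zero at the start; "wrist_torque": the same for the moment, N m; "opening": finger opening in m; "gripper_force": force on a finger pad.
Only numpy, scipy, OpenCV 4.12 (cv2) and the standard library are available. Lean on these libraries where they do the work, as an engineer would, in place of code of your own. Each camera call takes 0.05 s, during which the arm holds its last target. There are 200 camera calls.

## Task

Set up the bench drive unit: take the plain splined spacer and slide it down the drive's upright splined hub, turning it so that its one wide slot finds the hub's one wide master spline, until it sits fully home on the flange. Then fit the toothed gear the same way, boss upward, fully home on top of the spacer. Let go of both, and do not disturb the bottle, the marker or the forceps.

Things in the scene. Friction and masses are not known exactly. Their poses are not given: they have to be found in the camera images.
- hub_seat (a point): Centre of the hub's flange face (seat, 48 mm diameter), 30 mm above the bench, on the axis of the fixed, upright, non-turning hub. z up; x points through the wide master spline, toward the motor end. Dark hub above it: 24 mm diameter core and four splines out to 17 mm radius: master at +x 14 mm wide; at +y, -x, -y 5 mm wide. Splines end, rounded, 42 mm above the seat.
- hub_nose (a point): Centre of the hub's flat tip, 50 mm above the seat, axes as the seat's. The top 8 mm is a plain round nose tapering up from 24 to 16 mm diameter; the splines begin below it. A part put over the nose without its wide slot on the master spline stands on the spline ends until it is turned.
- drive: Grey drive unit, fixed; origin on the bench under the hub axis, axes as the hub's. Housing 200 x 116 mm, top 24 mm above the bench, reaching 60 mm to -x, 140 mm to +x, 58 mm to each side. Black motor lies across it 95 to 133 mm to +x of the hub axis, top 62 mm above the bench. Low dial 75 mm to +x, 40 mm to -y, top 32 mm above the bench.
- spacer_mid (a point): Centre, half-way up, of the loose spacer: steel sleeve, 48 mm outside diameter, 22 mm high, 90 g, flat on the bench, gripped across the outside in any direction. z up its axis, x through its one wide slot. Bore 26 mm diameter; slots out to 18 mm radius: +x 16 mm wide; +y, -x, -y 7 mm wide. 1.2 mm play on the hub, x along the hub's x. Home: centre 11 mm above the seat.
- gear_mid (a point): Centre, half-way up, of the loose steel gear, 28 mm high in all, 160 g, flat on the bench, boss up. Lower 10 mm: toothed disc 73 mm in diameter; upper 18 mm: smooth round boss 48 mm in diameter, gripped in any direction. z up its axis (boss end), x through its one wide slot; bore and slots as the spacer's. Home on the spacer: centre 36 mm above the seat.
- bottle: White reagent bottle, 42 mm diameter, 75 mm high, stands on the bench to the left; bystander. Origin at the centre of its underside.
- marker: Felt marker, 122 mm long, 15 mm thick, lies on the bench to the right; bystander. Origin at the centre of its underside.
- forceps: Steel forceps, 115 mm long, 10 mm thick, lie on the bench near its front edge; bystander. Origin at the centre of their underside.
- spectro: Fixed bench spectrophotometer standing in the middle, between the drive on the left and the right-hand part; an obstacle to go round in front, not part of the job. Footprint 262 mm along x, 209 mm along y, about centred on its origin at its underside; up to 320 mm high. Its front face is 130 mm to -x of the origin.
Mind the look-alikes: they are no part of the job. What is shaped like the part that bears spacer_mid but orange or red is not meant.

How it is judged:
On the way:
1. the spacer is fully home on the hub's flange, with the gear still off the hub (horizontal distance between spacer_mid and hub_seat below 0.004 m and z of spacer_mid in the frame of hub_seat below 0.014 m and horizontal distance between gear_mid and hub_seat above 0.08 m), for 0.2 s.
At the end, for the whole second after the job is handed in: The spacer is on the hub, within 2.5 mm of fully home on the flange, and the gear, boss up, is on the hub above it, within 2.5 mm of fully home on the spacer; both centred within 4 mm of the hub axis, wide slot on the master spline (within 0.2 rad), at rest and released (horizontal distance between each of spacer_mid, gear_mid and hub_seat below 0.004 m and z of spacer_mid in the frame of hub_seat between 0.008 and 0.0135 m and z of gear_mid in the frame of hub_seat between 0.033 and 0.0385 m and angle between the x axis of each of spacer_mid, gear_mid and the x axis of hub_seat, either way round below 0.2 rad and angle between gear_mid's own z axis and vertical below 0.1 rad and linear speed of each of gear, spacer below 0.02 m/s); the robot touches nothing.
It fails at once if the bottle is knocked over or shifted by more than 30 mm (distance of bottle from where it was at the start of the episode above 0.03 m or angle between bottle's own z axis and vertical above 0.5 rad).
It fails at once if the marker is shifted by more than 30 mm (distance of marker from where it was at the start of the episode above 0.03 m).
It fails at once if the forceps are shifted by more than 30 mm (distance of forceps from where it was at the start of the episode above 0.03 m).
It also fails if it takes over 64 s, if anything falls off the work surface, if the arm or the gripper's body presses on something with over 40 N, if the wrist force passes 120 N, or if a joint passes its speed limit or range.

## Working session

There is one attempt and no reset: what is moved stays moved. The work goes in short steps, Python scripts to look and compute and a tool call to move; the robot and the scene stay as the last step left them, time stands still between calls to the robot, and variables do not carry over. Pictures are saved under pics/ and viewed, at most 10 in all, crops included, and the job is handed in when it is done.

Besides the shell and the picture viewer there is one more tool, called after "Call:" by a JSON object that holds its "method" and its "body", one argument or row to a line. apply_moves: Moves the arm, as the interface text tells. Its arguments: {"type":"object","properties":{"steps":{"type":"array"},"grip_force":{"type":"number"}},"required":["steps"]}

```bash
mkdir -p pics
cat > h.py <<'E'
import numpy as np, cv2
from plant import robot, eyes
def ray(c,px,z):
    K,R,t=[np.array(c[k]) for k in("K","R","t")]
    d=R.T@np.linalg.inv(K)@np.array([px[0],px[1],1.]); o=-R.T@t
    return o+d*(z-o[2])/d[2]
def proj(c,X):
    K,R,t=[np.array(c[k]) for k in("K","R","t")]
    p=K@(R@np.array(X)+t); return p[:2]/p[2]
E
python3 - <<'E'
from h import *
print(robot.grip_point_offset, robot.read_state())
ims=[]
for n in("scene","side"):
    im=eyes.read_camera(n); cv2.imwrite(f"pics/{n}0.png",im[...,::-1]); c=eyes.calibration(n)
    print(n,-np.array(c["R"]).T@c["t"])
    for th,z in(("hub_seat",.03),("hub_nose",.08),("spacer_mid",.011),("gear_mid",.014),("bottle",0),("marker",0),("forceps",0),("spectro",0),("drive",0)):
        for d in eyes.place_of(n,th)[:3]: print(th,d["conf"],d["xy"],ray(c,d["xy"],z).round(4))
E
```

```text
0.0188 {'t': 0.0, 'q': array([-1.41441306e+00,  1.31178216e-01,  1.48922255e+00, -3.56538552e-06,
        1.52297227e+00, -8.53984066e-02]), 'dq': array([-4.75844522e-04,  9.19382930e-04,  3.03288179e-06,  1.07493700e-03,
       -2.83679691e-04, -6.35468633e-04]), 'joint_torque': array([ 1.38621301e-03, -5.59826517e+01, -4.91765356e+01,  7.67606869e-02,
        3.55522789e-02, -1.70837184e-04]), 'tool_pos': array([ 0.14359699, -0.58200953,  0.2176084 ]), 'orientation': array([-3.11689786e+00, -3.78651077e-01,  1.04768888e-04]), 'force': array([0.20142071, 0.66407053, 0.16573942]), 'wrist_torque': array([ 0.05488896, -0.00549073, -0.018726  ]), 'gripper_force': 0.0, 'opening': 0.09303445926511997}
scene [-0.17257461  1.29582179  0.94345283]
hub_seat 0.82 [247.5, 258.4] [0.5139 0.3224 0.03  ]
hub_seat 0.63 [315.2, 215.2] [ 0.4412 -0.0221  0.03  ]
hub_seat 0.41 [247.6, 246.5] [0.5496 0.268  0.03  ]
hub_nose 0.98 [248.5, 245.8] [0.5097 0.3197 0.08  ]
hub_nose 0.23 [306.6, 243.0] [0.3572 0.2135 0.08  ]
spacer_mid 0.64 [334.0, 180.5] [ 0.5087 -0.3418  0.011 ]
spacer_mid 0.59 [356.3, 179.7]
[... 363 characters left out ...]
0, 267.0] [0.5098 0.3277 0.    ]
side [ 0.1724517  -1.05051375  1.05822005]
hub_seat 0.78 [258.4, 180.8] [0.5257 0.3124 0.03  ]
hub_nose 0.63 [255.8, 168.1] [0.5191 0.3228 0.08  ]
hub_nose 0.33 [266.6, 158.8] [0.5724 0.3706 0.08  ]
spacer_mid 0.77 [290.9, 345.0] [ 0.4315 -0.3727  0.011 ]
spacer_mid 0.72 [312.7, 321.9] [ 0.51   -0.3193  0.011 ]
gear_mid 0.57 [262.6, 253.7] [ 0.447 -0.037  0.014]
bottle 0.59 [265.6, 158.7] [0.6014 0.4886 0.    ]
bottle 0.41 [256.8, 183.9] [0.5253 0.3349 0.    ]
marker 0.58 [365.8, 321.1] [ 0.6541 -0.3482  0.    ]
marker 0.47 [256.7, 166.2] [0.554  0.4467 0.    ]
forceps 0.58 [231.6, 228.8] [0.3824 0.1157 0.    ]
drive 0.76 [253.8, 185.5] [0.5122 0.3282 0.    ]
```

Run:
```python
import cv2
a=cv2.imread("pics/scene0.png");b=cv2.imread("pics/side0.png")
x=cv2.resize(a[140:320,150:400],(500,360),interpolation=2)
y=cv2.resize(b[130:380,200:410],(300,360),interpolation=2)
import numpy as np
cv2.imwrite("pics/v1.png",np.hstack([x,y]))
```

```text
(no output)
```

View pics/v1.png

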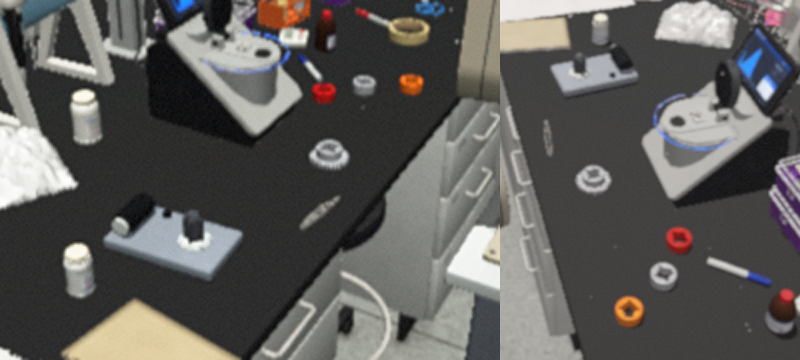

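View pics/side0.png

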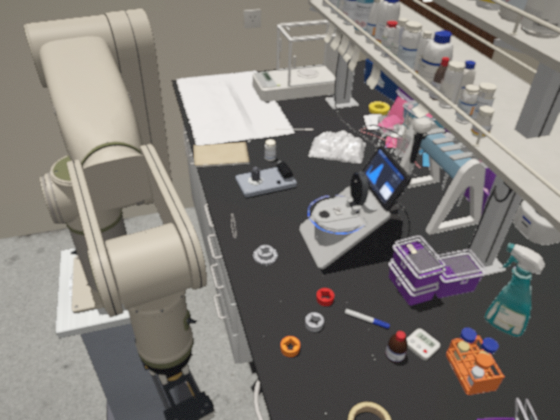

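Look-alikes for the spacer (side image): red ring (326,297), orange ring (290,345), steel ring (314,321). The steel ring is the one described, at about (0.51,-0.325). The gear is at (265,254), the hub at (256,170), and the forceps at (233,228) next to the route.

```bash
cat >> h.py <<'E'
from scipy.spatial.transform import Rotation as Ro
def go(tgt=None,yaw=None):
    """print shift (units of 30mm, tool axes now) to tgt for TCP; turn (units 6deg) to bring tool y to yaw (mod pi)"""
    s=robot.read_state(); R=Ro.from_rotvec(s["orientation"]).as_matrix(); p=s["tool_pos"]
    print("t",round(s["t"],2),"pos",p.round(4),"yawY deg",np.degrees(np.arctan2(R[1,1],R[0,1])).round(2),"z",R[:,2].round(4),"F",s["force"].round(1),"op",round(s["opening"],4),"q6",s["q"].round(2)[[0,5]])
    if tgt is not None: print("units",(R.T@(np.array(tgt)-p)/.03).round(2))
    if yaw is not None:
        d=np.degrees(np.arctan2(R[1,1],R[0,1]))-yaw; print("az units (mod half turn)",round(((d+90)%180-90)/6,2))
E
python3 - <<'E'
from h import *
go([.51,-.325,.2])
s=robot.read_state(); R=Ro.from_rotvec(s["orientation"]).as_matrix();c=eyes.calibration("wrist")
print(R.round(3)); print((R.T@(-np.array(c["R"]).T@c["t"]-s["tool_pos"])).round(3), (R.T@np.array(c["R"]).T).round(3)); print(c["K"])
E
```

```text
t 1.0 pos [ 0.1437 -0.5825  0.2186] yawY deg -76.15 z [-0. -0. -1.] F [ 0.4  0.9 -0.4] op 0.0934 q6 [-1.41 -0.09]
units [13.91 -5.41  0.62]
[[ 0.971  0.239 -0.   ]
 [ 0.239 -0.971 -0.   ]
 [-0.    -0.    -1.   ]]
[ 0.075 -0.    -0.166] [[ 0.    -0.964 -0.266]
 [ 1.     0.     0.   ]
 [-0.    -0.266  0.964]]
[[333.4893668    0.         278.83555068]
 [  0.         333.4893668  205.7116111 ]
 [  0.           0.           1.        ]]
```

Call:
{"method": "apply_moves", "body": {
  "steps": [1,-0.4,0,0,0,0,100,1,-0.4,0,0,0,0,100,1,-0.4,0,0,0,0,100,1,-0.4,0,0,0,0,100,1,-0.4,0,0,0,0,100,1,-0.4,0,0,0,0,100,1,-0.4,0,0,0,0,100,1,-0.4,0,0,0,0,100,1,-0.4,0,0,0,0,100,1,-0.4,0,0,0,0,100,1,-0.4,0.3,0,0,0,100,1,-0.4,0.3,0,0,0,100],
  "grip_force": 20
}}

```text
t: 2.0
tool_pos: [0.4604, -0.3558, 0.2014]
orientation: [3.117, 0.379, 0.002]
force: [-1.3, 0.4, 0.5]
opening: 0.0929
gripper_force: 0.0
```

Call:
{"method": "apply_moves", "body": {
  "steps": [1,-0.4,0,0,0,0,100,0.9,-0.2,0,0,0,0,100,0,0,0,0,0,0,100,0,0,0,0,0,0,100]
}}

```text
t: 2.33
tool_pos: [0.5107, -0.3244, 0.2004]
orientation: [-3.118, -0.383, 0.001]
force: [-0.7, 0.1, -0.4]
opening: 0.0932
gripper_force: 0.0
```

```bash
cat >> h.py <<'E'
def look(name,th,z):
    c=eyes.calibration("wrist"); im=eyes.read_camera("wrist"); cv2.imwrite(f"pics/{name}.png",im[...,::-1]); np.savez(f"pics/{name}.npz",**c)
    for t in th:
        for d in eyes.place_of("wrist",t)[:3]: print(t,d["conf"],d["xy"],ray(c,d["xy"],z).round(4))
    return im,c
E
python3 - <<'E'
from h import *
go()
look("w1",["spacer_mid"],.011)
E
```

```text
t 2.33 pos [ 0.5107 -0.3244  0.2004] yawY deg -75.99 z [-4.e-04  1.e-04 -1.e+00] F [-0.7  0.1 -0.4] op 0.0932 q6 [-0.65  0.68]
spacer_mid 0.92 [277.3, 183.7] [ 0.512  -0.3221  0.011 ]
spacer_mid 0.88 [309.1, 263.5] [ 0.4293 -0.3806  0.011 ]
spacer_mid 0.78 [216.4, 111.3] [ 0.5703 -0.2433  0.011 ]
```

View pics/w1.png

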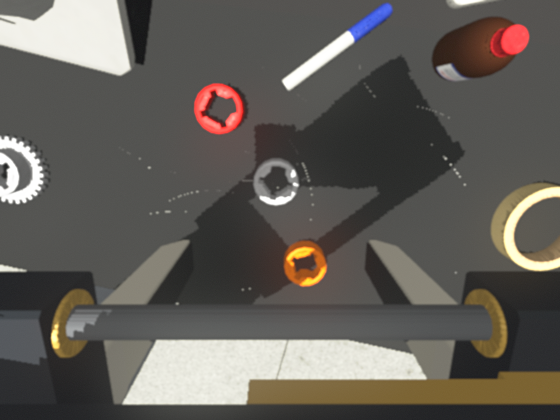

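The steel ring is at (277,184), with red at (218,108) and orange at (305,264). I'll go lower to read the slots.

Call:
{"method": "apply_moves", "body": {
  "steps": [0,0,0.8,0,0,0,100,0,-0.1,0.9,0,0,0,100,0,0,0.8,0,0,0,100,0,0,0.8,0,0,0,100,0,0,0,0,0,0,100,0,0,0,0,0,0,100]
}}

```text
t: 2.93
tool_pos: [0.5071, -0.3226, 0.1005]
orientation: [-3.117, -0.376, 0.004]
force: [-0.3, 0.2, 0.0]
opening: 0.0929
gripper_force: 0.0
```

```bash
cat >> h.py <<'E'
def rect(im,c,ctr,z,half=.03,N=500):
    """top view, world x right, y up, at height z"""
    src=np.float32([proj(c,[ctr[0]+a*half,ctr[1]+b*half,z]) for a,b in((-1,1),(1,1),(1,-1),(-1,-1))])
    H=cv2.getPerspectiveTransform(src,np.float32([[0,0],[N,0],[N,N],[0,N]]))
    return cv2.warpPerspective(im,H,(N,N),flags=cv2.INTER_CUBIC)
E
python3 - <<'E'
from h import *
go()
im,c=look("w2",["spacer_mid"],.011)
cv2.imwrite("pics/w2r.png",rect(im,c,(.512,-.322),.022)[...,::-1])
E
```

```text
t 2.93 pos [ 0.5071 -0.3226  0.1005] yawY deg -76.24 z [-0.0028  0.0019 -1.    ] F [-0.3  0.2  0. ] op 0.0929 q6 [-0.65  0.68]
spacer_mid 0.79 [317.3, 309.7] [ 0.4282 -0.3759  0.011 ]
spacer_mid 0.72 [201.2, 103.3] [ 0.5734 -0.2473  0.011 ]
```

View pics/w2r.png

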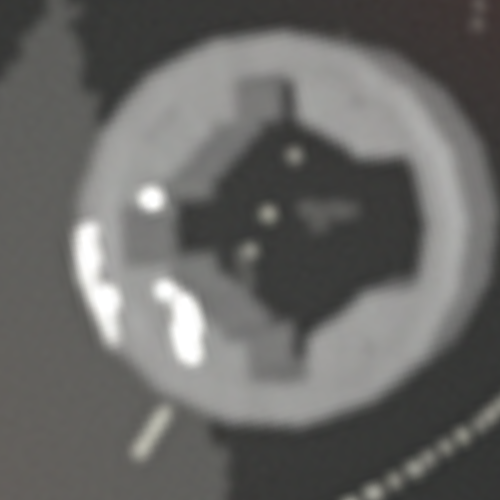

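```bash
cat >> h.py <<'E'
def avg(n=8):
    P=[];Rs=[];T=[];I=[];tp=[]
    for _ in range(n):
        c=eyes.calibration("wrist"); tp.append(robot.read_state()["tool_pos"]); I.append(eyes.read_camera("wrist").astype(float))
        R=np.array(c["R"]); Rs.append(R); P.append(-R.T@c["t"])
    R=Ro.from_matrix(Rs).mean().as_matrix(); o=np.mean(P,0)
    print("std cam",np.std(P,0).round(5),"tcp mean",np.mean(tp,0).round(4),"std",np.std(tp,0).round(4))
    return np.mean(I,0).astype(np.uint8),dict(K=np.array(c["K"]),R=R,t=-R@o)
E
python3 - <<'E'
from h import *
im,c=avg(); go()
cv2.imwrite("pics/w3.png",im[...,::-1]); np.savez("pics/w3.npz",**c)
r=rect(im,c,(.512,-.322),.022); cv2.imwrite("pics/w3r.png",r[...,::-1])
a=cv2.imread("pics/w2r.png")
s,_=cv2.phaseCorrelate(np.float32(cv2.cvtColor(a,6)),np.float32(cv2.cvtColor(r,7)));print("shift px vs w2r",s)
E
```

```text
std cam [0.00016 0.00035 0.00063] tcp mean [ 0.5098 -0.3234  0.1036] std [0.0003 0.0004 0.0006]
t 3.43 pos [ 0.5093 -0.3226  0.1022] yawY deg -76.14 z [ 6.e-04 -5.e-04 -1.e+00] F [ 0.5 -0.8 -0. ] op 0.0926 q6 [-0.65  0.68]
shift px vs w2r (0.05469032572761989, -0.12570189952941746)
```

Averaged view: the ring centre is at rectified (271,228), which is world (0.5145,-0.3194). The wide slot at (415,217) points to +x, yaw about +2.6°.

Call:
{"method": "apply_moves", "body": {
  "steps": [0.18,-0.09,0.8,0,0,0,100,0,0,0.8,0,0,0,100,0,0,0.8,0,0,0,100,0,0,0.5,0,0,0,100,0,0,0.3,0,0,0,100,0,0,0,0,0,0,100,0,0,0,0,0,0,100]
}}

```text
t: 4.02
tool_pos: [0.5137, -0.3186, 0.0058]
orientation: [-3.118, -0.379, 0.0]
force: [0.3, 0.3, 0.8]
opening: 0.0933
gripper_force: 0.0
```

Run:
```python
from h import *
avg(4); go([.5145,-.3194,.005])
```

```text
std cam [0.00028 0.00022 0.00071] tcp mean [ 0.5144 -0.3191  0.0068] std [0.0004 0.0003 0.0006]
t 4.22 pos [ 0.5147 -0.3194  0.0074] yawY deg -76.15 z [ 0.0022 -0.0017 -1.    ] F [0.4 0.4 1.2] op 0.0927 q6 [-0.64  0.69]
units [-0.01 -0.    0.08]
```

Close, then lift.

Call:
{"method": "apply_moves", "body": {
  "steps": [0,0,0.08,0,0,0,40,0,0,0,0,0,0,40,0,0,0,0,0,0,40,0,0,0,0,0,0,40,0,0,0,0,0,0,40,0,0,0,0,0,0,40,0,0,0,0,0,0,40,0,0,0,0,0,0,40],
  "grip_force": 25
}}

```text
t: 4.88
tool_pos: [0.5136, -0.3186, 0.0032]
orientation: [3.119, 0.379, -0.0]
force: [0.3, 0.2, 0.2]
opening: 0.0472
gripper_force: 25.0
```

Call:
{"method": "apply_moves", "body": {
  "steps": [0,0,0,0,0,0,40,0,0,0,0,0,0,40,0,0,-0.6,0,0,0,40,0,0,-1,0,0,0,40,0,0,-1,0,0,0,40,0,0,-1,0,0,0,40,0,0,-1,0,0,0,40,0,0,-1,0,0,0,40,0,0,-1,0,0,0,40,0,0,0,0,0,0,40]
}}

```text
t: 5.72
tool_pos: [0.5165, -0.3206, 0.2093]
orientation: [3.111, 0.378, 0.012]
force: [1.5, -0.8, 1.0]
opening: 0.0477
gripper_force: 25.0
```

Run:
```python
from h import *
go([.51,.25,.22]);go([.5,-.1,.22]); print(robot.read_state()["gripper_force"])
c=eyes.calibration("side")
for p in ([285,172],[256,178],[265,254]):print(ray(c,p,.045))
```

```text
t 5.72 pos [ 0.5165 -0.3206  0.2093] yawY deg -76.14 z [ 0.0088 -0.0064 -0.9999] F [ 1.5 -0.8  1. ] op 0.0477 q6 [-0.64  0.69]
units [  4.35 -18.51  -0.48]
t 5.72 pos [ 0.5165 -0.3206  0.2093] yawY deg -76.14 z [ 0.0088 -0.0064 -0.9999] F [ 1.5 -0.8  1. ] op 0.0477 q6 [-0.64  0.69]
units [ 1.23 -7.27 -0.41]
24.999711317941546
[0.62874448 0.3203809  0.045     ]
[0.51652862 0.31125786 0.045     ]
[ 0.44546988 -0.07018926  0.045     ]
```

Run:
```python
from h import *
c=eyes.calibration("side")
for p in ([300,254],[301,236],[322,263]):print(ray(c,p,0),ray(c,p,.05))
c=eyes.calibration("scene")
for p in ([275,209],[224,190],[299,190]):print(ray(c,p,0),ray(c,p,.05))
for n in("side","scene"):
  eyes.read_camera(n)
  for d in eyes.place_of(n,"spectro")[:2]: print(d["conf"],d["xy"],ray(eyes.calibration(n),d["xy"],0))
```

```text
[ 0.56309509 -0.05555366  0.        ] [ 0.54463752 -0.10256468  0.05      ]
[0.59264913 0.02226115 0.        ] [ 0.57279515 -0.02842655  0.05      ]
[ 0.61590016 -0.11045956  0.        ] [ 0.59494759 -0.15487632  0.05      ]
[ 0.61804248 -0.0272626   0.        ] [0.57614229 0.04285667 0.05      ]
[ 0.88205843 -0.05139931  0.        ] [0.82616623 0.01999913 0.05      ]
[ 0.60874158 -0.20956768  0.        ] [ 0.56733431 -0.12978683  0.05      ]
0.58 [365.7, 321.3] [ 0.65351887 -0.34873615  0.        ]
0.38 [314.4, 213.8] [ 4.68567950e-01 -7.29407329e-02  1.11022302e-16]
```

Call:
{"method": "apply_moves", "body": {
  "steps": [-0.6,-0.83,0,0,0,0,40,-0.6,-0.83,0,0,0,0,40,-0.6,-0.83,0,0,0,0,40,-0.6,-0.83,0,0,0,0,40,-0.6,-0.83,0,0,0,0,40,0.24,-0.97,0,0,0,0,40,0.24,-0.97,0,0,0,0,40,0.24,-0.97,0,0,0,0,40,0.24,-0.97,0,0,0,0,40,0.24,-0.97,0,0,0,0,40,0.24,-0.97,0,0,0,0,40,0.24,-0.97,0,0,0,0,40]
}}

```text
t: 6.92
tool_pos: [0.3952, -0.0079, 0.1992]
orientation: [-3.118, -0.378, 0.005]
force: [0.9, 0.6, -1.4]
opening: 0.0472
gripper_force: 25.0
```

Call:
{"method": "apply_moves", "body": {
  "steps": [0.24,-0.97,0,0,0,0,40,0.24,-0.97,0,0,0,0,40,0.24,-0.97,0,0,0,0,40,0.24,-0.97,0,0,0,0,40,0.24,-0.97,0,0,0,0,40,0.24,-0.97,0,0,0,0,40,0.24,-0.97,0,0,0,0,40,0.81,-0.76,0,0,0,0,40,0.81,-0.76,0,0,0,0,40,0.81,-0.76,0,0,0,0,40,0.81,-0.76,0,0,0,0,40,0,0,0,0,0,0,40]
}}

```text
t: 7.92
tool_pos: [0.4694, 0.3153, 0.1964]
orientation: [3.117, 0.382, -0.009]
force: [0.2, -0.0, -1.9]
opening: 0.0474
gripper_force: 25.0
```

Call:
{"method": "apply_moves", "body": {
  "steps": [0,0,0,0,0,0,40,0,0,0,0,0,0,40]
}}

```text
t: 8.08
tool_pos: [0.4681, 0.3116, 0.199]
orientation: [3.117, 0.379, -0.006]
force: [0.5, -0.2, -1.8]
opening: 0.047
gripper_force: 25.0
```

Run:
```python
from h import *
im,c=avg(); go()
cv2.imwrite("pics/w4.png",im[...,::-1]); np.savez("pics/w4.npz",**c)
for th,z in(("hub_seat",.03),("hub_nose",.08),("drive",0)):
  for d in eyes.place_of("wrist",th)[:2]: print(th,d["conf"],d["xy"],ray(c,d["xy"],z).round(4))
```

```text
std cam [0.00017 0.00019 0.0011 ] tcp mean [0.4689 0.3115 0.201 ] std [0.0004 0.0002 0.001 ]
t 8.48 pos [0.4693 0.3119 0.2018] yawY deg -76.18 z [ 8.e-04  5.e-04 -1.e+00] F [ 0.2  0.3 -0.8] op 0.0473 q6 [0.5  1.83]
hub_seat 0.62 [276.7, 138.1] [0.5185 0.3262 0.03  ]
hub_nose 0.75 [279.4, 146.1] [0.5161 0.3229 0.08  ]
drive 0.77 [278.9, 135.5] [0.5197 0.3242 0.    ]
```

View pics/w4.png

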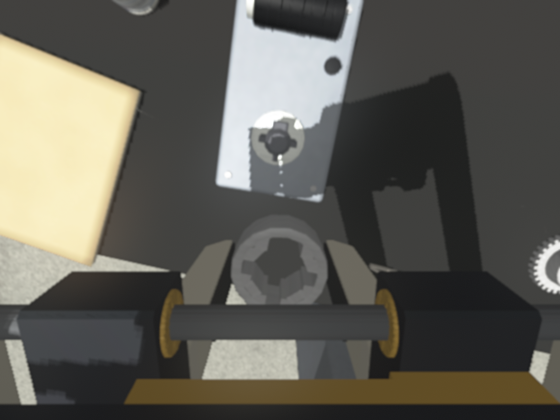

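Hub nose is at (279,146) and the motor at (298,15), so hub +x is roughly up-image. The spacer is held at (280,262). I'll rectify both.

Run:
```python
from h import *
c=dict(np.load("pics/w4.npz")); im=cv2.imread("pics/w4.png")
P=[ray(c,p,.024)[:2] for p in([217,185],[322,201],[238,0],[362,0],[229,80],[346,80])]
print(np.round(P,4))
y=lambda a,b:np.degrees(np.arctan2(b[1]-a[1],b[0]-a[0])).round(2)
print("rear edge -90:",y(P[1],P[0])-90,"left",y(P[0],P[4]),"right",y(P[1],P[5]))
a=rect(im,c,(.517,.323),.072,.03,400); b=rect(im,c,(.4689,.3115),.220,.03,400)
cv2.imwrite("pics/w4r.png",np.hstack([a,b]))
```

```text
[[0.4562 0.3754]
 [0.4658 0.2638]
 [0.6298 0.3897]
 [0.6568 0.28  ]
 [0.5607 0.3839]
 [0.5877 0.2742]]
rear edge -90: 4.930000000000007 left 4.66 right 4.89
```

View pics/w4r.png

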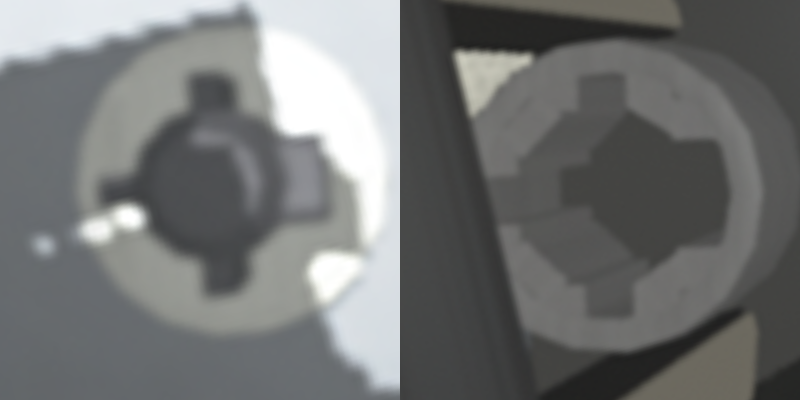

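Hub yaw is about 4.8° at (0.5194,0.3253). The held spacer's yaw is about 2° and its centre is 1.2 mm ahead of the TCP. Moving above the nose with a 2.5° turn.

Call:
{"method": "apply_moves", "body": {
  "steps": [0.57,-0.01,0,0,0,-0.42,40,0.57,0.01,0,0,0,0,40,0.57,0.01,0.3,0,0,0,40,0,0,0.8,0,0,0,40,0,0,0.8,0,0,0,40,0,0,0.8,0,0,0,40,0,0,0.6,0,0,0,40,0,0,0,0,0,0,40,0,0,0,0,0,0,40]
}}

```text
t: 9.38
tool_pos: [0.5179, 0.3252, 0.1012]
orientation: [3.109, 0.447, -0.004]
force: [0.3, 0.2, -0.6]
opening: 0.0474
gripper_force: 25.0
```

Run:
```python
from h import *
im,c=avg(6); go([.5182,.3246,.09],-73.6)
cv2.imwrite("pics/w5.png",im[...,::-1]); np.savez("pics/w5.npz",**c)
cv2.imwrite("pics/w5c.png",cv2.resize(im[180:330,200:360,::-1],(640,600),interpolation=2))
```

```text
std cam [0.00046 0.00025 0.00137] tcp mean [0.5195 0.3261 0.1036] std [0.0008 0.0004 0.0012]
t 9.68 pos [0.5198 0.3262 0.1041] yawY deg -73.63 z [ 0.0025  0.0013 -1.    ] F [ 0.4  0.3 -0.5] op 0.0474 q6 [0.48 1.76]
units [-0.07  0.04  0.47]
az units (mod half turn) -0.0
```

View pics/w5c.png

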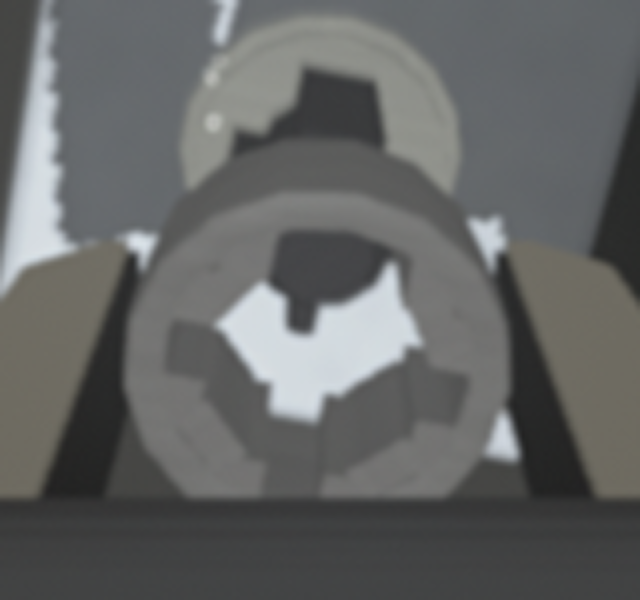

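Call:
{"method": "apply_moves", "body": {
  "steps": [-0.06,0.045,0,0,0,0,40,0,0,0.3,0,0,0,40,0,0,0.3,0,0,0,40,0,0,0.15,0,0,0,40,0,0,0,0,0,0,40]
}}

```text
t: 10.1
tool_pos: [0.5159, 0.3231, 0.0771]
orientation: [3.108, 0.447, -0.006]
force: [-0.3, 0.1, -1.4]
opening: 0.0473
gripper_force: 25.0
```

Call:
{"method": "apply_moves", "body": {
  "steps": [0,0,0.1,0,0,0,40,0,0,0.1,0,0,0,40,0,0,0,0,0,0,40]
}}

```text
t: 10.35
tool_pos: [0.5173, 0.3238, 0.0731]
orientation: [3.109, 0.447, -0.001]
force: [-0.1, 0.4, -1.2]
opening: 0.0474
gripper_force: 25.0
```

Call:
{"method": "apply_moves", "body": {
  "steps": [0,0,0.1,0,0,0,40,0,0,0.1,0,0,0,40,0,0,0,0,0,0,40]
}}

```text
t: 10.6
tool_pos: [0.5175, 0.324, 0.0673]
orientation: [-3.109, -0.447, -0.0]
force: [1.6, 1.0, -1.2]
opening: 0.0476
gripper_force: 25.0
```

Call:
{"method": "apply_moves", "body": {
  "steps": [0,0,0.15,0,0,0,40,0,0,0.15,0,0,0,40,0,0,0,0,0,0,40]
}}

```text
t: 10.85
tool_pos: [0.5175, 0.324, 0.0579]
orientation: [-3.109, -0.447, -0.0]
force: [2.7, 1.9, -2.5]
opening: 0.0473
gripper_force: 25.0
```

Call:
{"method": "apply_moves", "body": {
  "steps": [0,0,0.2,0,0,0,40,0,0,0.2,0,0,0,40,0,0,0.2,0,0,0,40,0,0,0,0,0,0,40]
}}

```text
t: 11.18
tool_pos: [0.5175, 0.324, 0.0395]
orientation: [-3.109, -0.447, -0.0]
force: [3.8, 2.5, -3.4]
opening: 0.0474
gripper_force: 25.0
```

Call:
{"method": "apply_moves", "body": {
  "steps": [0,0,0.1,0,0,0,40,0,0,0.05,0,0,0,40,0,0,0,0,0,0,40]
}}

```text
t: 11.43
tool_pos: [0.5176, 0.324, 0.036]
orientation: [-3.109, -0.447, -0.0]
force: [3.0, 2.6, -1.6]
opening: 0.0473
gripper_force: 25.0
```

Call:
{"method": "apply_moves", "body": {
  "steps": [0,0,0.05,0,0,0,40,0,0,0,0,0,0,40]
}}

```text
t: 11.6
tool_pos: [0.5176, 0.324, 0.0347]
orientation: [-3.109, -0.447, -0.0]
force: [2.2, 1.6, -0.6]
opening: 0.0473
gripper_force: 25.0
```

Call:
{"method": "apply_moves", "body": {
  "steps": [0,0,0.05,0,0,0,40,0,0,0,0,0,0,40]
}}

```text
t: 11.77
tool_pos: [0.5176, 0.324, 0.0333]
orientation: [-3.109, -0.447, -0.001]
force: [2.4, 1.6, -0.2]
opening: 0.0471
gripper_force: 25.0
```

Call:
{"method": "apply_moves", "body": {
  "steps": [0,0,0.05,0,0,0,40,0,0,0,0,0,0,40]
}}

```text
t: 11.93
tool_pos: [0.5177, 0.324, 0.0332]
orientation: [-3.109, -0.447, -0.001]
force: [-3.0, -0.9, 11.0]
opening: 0.047
gripper_force: 25.0
```

Seated (11 N contact). Release and rise.

Call:
{"method": "apply_moves", "body": {
  "steps": [0,0,-0.05,0,0,0,70,0,0,0,0,0,0,75,0,0,0,0,0,0,75,0,0,0,0,0,0,75,0,0,-0.5,0,0,0,75,0,0,-1,0,0,0,75,0,0,-1,0,0,0,75,0,0,-1,0,0,0,75,0,0,-1,0,0,0,75,-0.8,0,-1,0,0,0,75,-0.7,0,0,0,0,0,75,0,0,0,0,0,0,75]
}}

```text
t: 12.93
tool_pos: [0.4729, 0.3113, 0.2004]
orientation: [-3.108, -0.448, -0.003]
force: [-0.8, -0.1, -0.7]
opening: 0.0699
gripper_force: 0.0
```

Run:
```python
from h import *
im,c=avg(6); go([.43,-.045,.20])
cv2.imwrite("pics/w6.png",im[...,::-1]); np.savez("pics/w6.npz",**c)
for th,z in(("hub_nose",.08),("spacer_mid",.041)):
  for d in eyes.place_of("wrist",th)[:2]: print(th,d["conf"],d["xy"],ray(c,d["xy"],z).round(4))
cv2.imwrite("pics/w6r.png",rect(im,c,(.519,.325),.052,.035,500)[...,::-1])
```

```text
std cam [6.70e-04 1.00e-05 1.29e-03] tcp mean [0.4738 0.3111 0.1982] std [0.0005 0.0001 0.0012]
t 13.23 pos [0.4744 0.311  0.197 ] yawY deg -73.64 z [-1.6e-03 -9.0e-04 -1.0e+00] F [ 0.3 -0.8  1.2] op 0.0699 q6 [0.49 1.78]
units [-4.76 10.97 -0.09]
hub_nose 0.78 [276.4, 148.8] [0.5179 0.3264 0.08  ]
hub_nose 0.48 [278.2, 139.5] [0.5258 0.3271 0.08  ]
spacer_mid 0.6 [277.8, 146.1] [0.5169 0.325  0.041 ]
```

View pics/w6r.png

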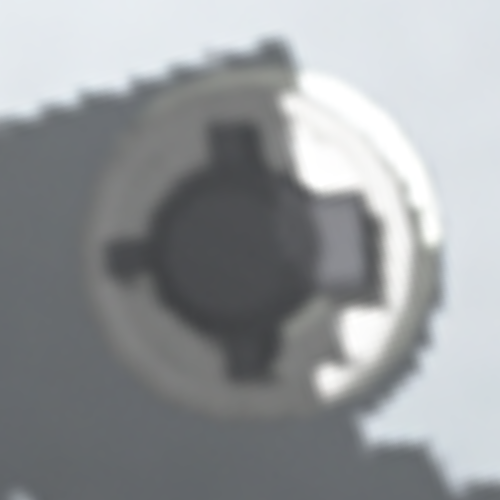

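Spacer is fully down: all four splines fill the slots and the flange is covered. Now to the gear.

Call:
{"method": "apply_moves", "body": {
  "steps": [-0.46,0.9,0,0,0,0,100,-0.46,0.9,0,0,0,0,100,-0.46,0.9,0,0,0,0,100,-0.46,0.9,0,0,0,0,100,-0.46,0.9,0,0,0,0,100,-0.46,0.9,0,0,0,0,100,-0.46,0.9,0,0,0,0,100,-0.46,0.9,0,0,0,0,100,-0.46,0.9,0,0,0,0,100,-0.46,0.9,0,0,0,0,100,-0.46,0.9,0,0,0,0,100,0,0.9,0,0,0,0,100]
}}

```text
t: 14.33
tool_pos: [0.4187, -0.0441, 0.1981]
orientation: [3.11, 0.447, -0.001]
force: [-0.1, 0.4, -0.6]
opening: 0.0931
gripper_force: 0.0
```

Call:
{"method": "apply_moves", "body": {
  "steps": [0,0,0,0,0,0,100,0,0,0,0,0,0,100]
}}

```text
t: 14.5
tool_pos: [0.4201, -0.0435, 0.1981]
orientation: [-3.11, -0.442, 0.001]
force: [-0.6, -0.5, 0.7]
opening: 0.0928
gripper_force: 0.0
```

Run:
```python
from h import *
im,c=avg(6); go()
cv2.imwrite("pics/w7.png",im[...,::-1]); np.savez("pics/w7.npz",**c)
for d in eyes.place_of("wrist","gear_mid")[:2]: print(d["conf"],d["xy"],ray(c,d["xy"],.014).round(4));p=ray(c,d["xy"],.014)
g=[ray(c,d["xy"],.014) for d in eyes.place_of("wrist","gear_mid")[:1]][0]; print(g)
a=cv2.resize(im,(400,300)); b=rect(im,c,g,.028,.04,400); b=cv2.copyMakeBorder(b[:],0,0,0,0,0)
a=cv2.copyMakeBorder(a,0,100,0,0,cv2.BORDER_CONSTANT)
cv2.imwrite("pics/w7r.png",np.hstack([a,b])[...,::-1])
```

```text
std cam [8.0e-05 8.4e-04 4.0e-05] tcp mean [ 0.42   -0.0421  0.198 ] std [0.     0.0007 0.    ]
t 14.8 pos [ 0.42   -0.0415  0.1981] yawY deg -73.53 z [-2.e-04  2.e-04 -1.e+00] F [-0.3  0.8  0. ] op 0.0932 q6 [-0.22  1.06]
0.77 [284.6, 153.1] [ 0.4556 -0.0376  0.014 ]
[ 0.45564037 -0.03757577  0.014     ]
```

View pics/w7r.png

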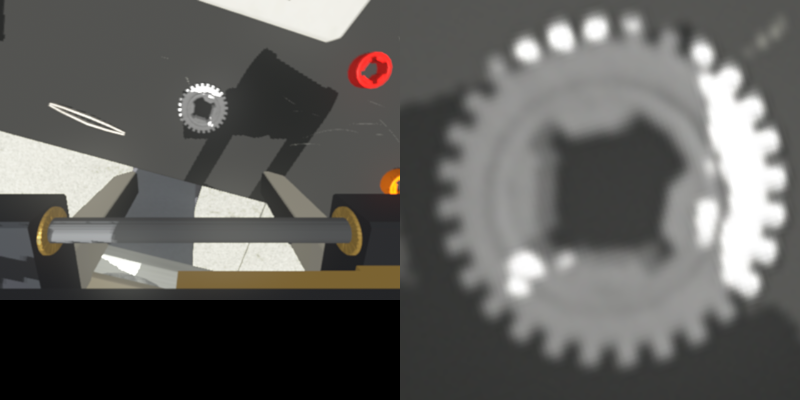

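Run:
```python
from h import *
c=dict(np.load("pics/w7.npz"))
for p in([273,0],[455,56],[512,0]):
  for z in(0,.05,.1): print(p,z,ray(c,p,z).round(3))
print(-c["R"].T@c["t"])
go([.445,-.041,.1])
```

```text
[273, 0] 0 [0.592 0.015 0.   ]
[273, 0] 0.05 [0.578 0.01  0.05 ]
[273, 0] 0.1 [0.565 0.005 0.1  ]
[455, 56] 0 [ 0.596 -0.175  0.   ]
[455, 56] 0.05 [ 0.581 -0.154  0.05 ]
[455, 56] 0.1 [ 0.567 -0.133  0.1  ]
[512, 0] 0 [ 0.657 -0.207  0.   ]
[512, 0] 0.05 [ 0.635 -0.181  0.05 ]
[512, 0] 0.1 [ 0.612 -0.156  0.1  ]
[ 0.49226876 -0.02067934  0.36392303]
t 14.9 pos [ 0.42   -0.0417  0.1982] yawY deg -73.54 z [-0.e+00  1.e-04 -1.e+00] F [ 0.  -0.6  0.2] op 0.0928 q6 [-0.22  1.06]
units [0.81 0.21 3.27]
```

Call:
{"method": "apply_moves", "body": {
  "steps": [0.4,0.1,0.6,0,0,0,100,0.4,0.1,0.9,0,0,0,100,0,0,0.9,0,0,0,100,0,0,0.8,0,0,0,100,0,0,0,0,0,0,100,0,0,0,0,0,0,100]
}}

```text
t: 15.4
tool_pos: [0.4434, -0.0408, 0.1013]
orientation: [-3.108, -0.448, 0.005]
force: [1.3, 0.0, 0.3]
opening: 0.093
gripper_force: 0.0
```

Run:
```python
from h import *
im,c=avg(6); go()
cv2.imwrite("pics/w8.png",im[...,::-1]); np.savez("pics/w8.npz",**c)
for d in eyes.place_of("wrist","gear_mid")[:2]: print(d["conf"],d["xy"],ray(c,d["xy"],.014).round(4))
cv2.imwrite("pics/w8r.png",rect(im,c,(.455,-.038),.028,.03,500)[...,::-1])
```

```text
std cam [0.00059 0.00023 0.00129] tcp mean [ 0.4454 -0.0414  0.1036] std [0.001  0.0003 0.0011]
t 15.7 pos [ 0.4459 -0.0417  0.104 ] yawY deg -73.62 z [ 3.e-03 -7.e-04 -1.e+00] F [-0.1  0.4 -0.1] op 0.0926 q6 [-0.21  1.08]
0.78 [275.6, 198.9] [ 0.4546 -0.0359  0.014 ]
```

View pics/w8r.png

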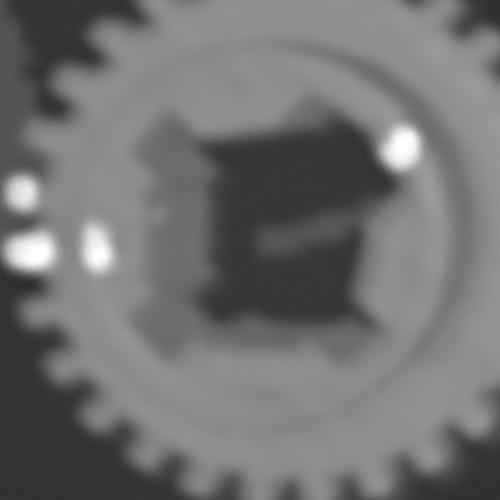

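Gear centre is at rectified (268,237), world (0.4572,-0.0364). The wide slot is upper right at (358,148), yaw about 44.5°. I'll pre-turn the tool so the hub insertion uses the same wrist pose as before, then re-measure.

Call:
{"method": "apply_moves", "body": {
  "steps": [0.42,-0.05,0,0,0,0,100,0,0,0,0,0,-0.95,100,0,0,0,0,0,-0.95,100,0,0,0,0,0,-0.95,100,0,0,0,0,0,-0.95,100,0,0,0,0,0,-0.95,100,0,0,0,0,0,-0.95,100,0,0,0,0,0,-0.95,100,0,0,0,0,0,0,100,0,0,0,0,0,0,100]
}}

```text
t: 16.58
tool_pos: [0.4567, -0.0365, 0.1027]
orientation: [2.772, 1.477, 0.001]
force: [-0.9, -0.2, 0.2]
opening: 0.0928
gripper_force: 0.0
```

Run:
```python
from h import *
im,c=avg(6); go([.4572,-.0364,.013])
cv2.imwrite("pics/w9.png",im[...,::-1]); np.savez("pics/w9.npz",**c)
for d in eyes.place_of("wrist","gear_mid")[:2]: print(d["conf"],d["xy"],ray(c,d["xy"],.014).round(4))
cv2.imwrite("pics/w9r.png",rect(im,c,(.457,-.036),.028,.03,500)[...,::-1])
```

```text
std cam [9.0e-05 4.0e-05 1.5e-04] tcp mean [ 0.4565 -0.0365  0.1025] std [0.0001 0.     0.0001]
t 16.88 pos [ 0.4564 -0.0365  0.1023] yawY deg -33.8 z [ 0. -0. -1.] F [ 0.  -0.4  0.6] op 0.0931 q6 [-0.19  0.4 ]
units [0.02 0.02 2.98]
0.95 [273.7, 210.3] [ 0.4544 -0.0338  0.014 ]
```

View pics/w9r.png

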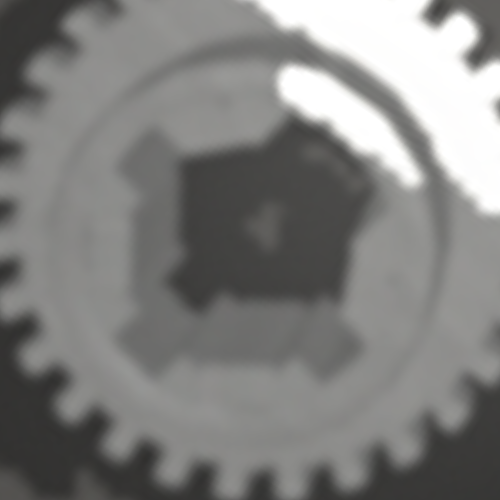

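Call:
{"method": "apply_moves", "body": {
  "steps": [-0.02,0,0.8,0,0,0,100,0,0,0.8,0,0,0,100,0,0,0.7,0,0,0,100,0,0,0.4,0,0,0,100,0,0,0.25,0,0,0,100,0,0,0,0,0,0,100,0,0,0,0,0,0,100]
}}

```text
t: 17.52
tool_pos: [0.4561, -0.0369, 0.0139]
orientation: [-2.77, -1.481, 0.0]
force: [-0.0, 0.4, 0.5]
opening: 0.0926
gripper_force: 0.0
```

Call:
{"method": "apply_moves", "body": {
  "steps": [0,0,0,0,0,0,40,0,0,0,0,0,0,40,0,0,0,0,0,0,40,0,0,0,0,0,0,40,0,0,0,0,0,0,40,0,0,0,0,0,0,40,0,0,0,0,0,0,40,0,0,0,0,0,0,40,0,0,0,0,0,0,40,0,0,0,0,0,0,40],
  "grip_force": 30
}}

```text
t: 18.35
tool_pos: [0.456, -0.0369, 0.0138]
orientation: [-2.77, -1.481, 0.0]
force: [-0.7, 0.6, 2.0]
opening: 0.0469
gripper_force: 30.0
```

Run:
```python
from h import *
avg(3);go([.4,.1,.2])
```

```text
std cam [0. 0. 0.] tcp mean [ 0.456  -0.0369  0.0138] std [0. 0. 0.]
t 18.5 pos [ 0.456  -0.0369  0.0138] yawY deg -33.73 z [-1.e-04  0.e+00 -1.e+00] F [-0.8  0.8  2.6] op 0.0473 q6 [-0.19  0.4 ]
units [ 2.76 -4.09 -6.21]
```

Call:
{"method": "apply_moves", "body": {
  "steps": [0,0,-0.5,0,0,0,40,0,0,-1,0,0,0,40,0,0,-1,0,0,0,40,-0.22,-0.33,-0.9,0,0,0,40,-0.22,-0.33,-0.9,0,0,0,40,-0.22,-0.33,-0.9,0,0,0,40,0,0,-0.9,0,0,0,40,0,0,0,0,0,0,40]
}}

```text
t: 19.17
tool_pos: [0.4229, -0.0375, 0.2026]
orientation: [2.765, 1.479, 0.011]
force: [1.2, 0.1, -1.0]
opening: 0.0469
gripper_force: 30.0
```

Call:
{"method": "apply_moves", "body": {
  "steps": [0,0,0,0,0,0.94,40,0,0,0,0,0,0.94,40,0,0,0,0,0,0.94,40,0,0,0,0,0,0.94,40,0,0,0,0,0,0.94,40,0,0,0,0,0,0.94,40,0,0,0,0,0,0.94,40,0,0,0,0,0,0,40,0,0,0,0,0,0,40]
}}

```text
t: 19.92
tool_pos: [0.4201, -0.0369, 0.196]
orientation: [-3.107, -0.463, 0.001]
force: [-0.5, -0.0, -1.1]
opening: 0.0471
gripper_force: 30.0
```

Call:
{"method": "apply_moves", "body": {
  "steps": [0.43,-0.88,0,0,0,0,40,0.43,-0.88,0,0,0,0,40,0.43,-0.88,0,0,0,0,40,0.43,-0.88,0,0,0,0,40,0.43,-0.88,0,0,0,0,40,0.43,-0.88,0,0,0,0,40,0.43,-0.88,0,0,0,0,40,0.43,-0.88,0,0,0,0,40,0.43,-0.88,0,0,0,0,40,0.43,-0.88,0,0,0,0,40,0.43,-0.88,0,0,0,0,40,0.43,-0.88,0,0,0,0,40]
}}

```text
t: 20.92
tool_pos: [0.4769, 0.3126, 0.1961]
orientation: [3.107, 0.465, -0.001]
force: [1.0, -1.0, -1.0]
opening: 0.047
gripper_force: 30.0
```

Call:
{"method": "apply_moves", "body": {
  "steps": [0,0,0,0,0,0,40,0,0,0,0,0,0,40]
}}

```text
t: 21.08
tool_pos: [0.4766, 0.3122, 0.1957]
orientation: [3.106, 0.467, -0.002]
force: [-0.4, -0.3, -1.5]
opening: 0.0468
gripper_force: 30.0
```

Run:
```python
from h import *
im,c=avg(6); go([.518,.324,.12],-73.2)
cv2.imwrite("pics/w10.png",im[...,::-1]); np.savez("pics/w10.npz",**c)
for th,z in(("hub_nose",.08),("gear_mid",.2)):
  for d in eyes.place_of("wrist",th)[:2]: print(th,d["conf"],d["xy"],ray(c,d["xy"],z).round(4))
```

```text
std cam [0.00016 0.00092 0.00041] tcp mean [0.4768 0.3107 0.1962] std [0.0002 0.0008 0.0004]
t 21.38 pos [0.4772 0.3102 0.1969] yawY deg -73.24 z [ 3.e-04  0.e+00 -1.e+00] F [ 0.1  0.1 -0.8] op 0.0466 q6 [0.49 1.76]
units [ 1.43 -0.05  2.56]
az units (mod half turn) -0.01
hub_nose 0.82 [274.9, 152.3] [0.5178 0.3268 0.08  ]
gear_mid 0.89 [278.9, 256.1] [0.4797 0.3118 0.2   ]
```

Run:
```python
from h import *
for n,tcp,zt in(("w4",(.4689,.3115),.2185),("w10",(.4768,.3107),.2102)):
    c=dict(np.load(f"pics/{n}.npz")); im=cv2.imread(f"pics/{n}.png")
    r=cv2.cvtColor(rect(im,c,tcp,zt,.04,800),cv2.COLOR_BGR2GRAY)
    C=cv2.HoughCircles(cv2.GaussianBlur(r,(0,0),3),cv2.HOUGH_GRADIENT,1.5,10,param1=40,param2=20,minRadius=230,maxRadius=250)
    if C is not None: print(n,[((x-400)*.1,(400-y)*.1,rr*.1) for x,y,rr in C[0][:5].round(0)],"mm from TCP")
    g=r-0.; # polar edge: angular profile of brightness at radius 15..17mm round centre for slots
    cx,cy=(C[0][0][:2] if C is not None else (400,400))
    P=cv2.warpPolar(r,(200,360),(float(cx),float(cy)),200,cv2.WARP_POLAR_LINEAR)
    v=P[:,150:170].mean(1); print("ccw world deg:int",[(int(a),int(v[(-a)%360])) for a in range(-180,180,5)])
```

```text
w4 [(np.float32(1.3000001), np.float32(0.90000004), np.float32(23.7)), (np.float32(2.4), np.float32(0.90000004), np.float32(23.4)), (np.float32(0.0), np.float32(0.6), np.float32(23.9)), (np.float32(1.9), np.float32(2.1000001), np.float32(24.7)), (np.float32(-1.7), np.float32(-0.6), np.float32(23.2))] mm from TCP
ccw world deg:int [(-180, 86), (-175, 86), (-170, 87), (-165, 85), (-160, 104), (-155, 102), (-150, 108), (-145, 112), (-140, 109), (-135, 111), (-130, 111), (-125, 113), (-120, 110), (-115, 104), (-110, 109), (-105, 93), (-100, 86), (-95, 85), (-90, 84), (-85, 82), (-80, 93), (-75, 113), (-70, 112), (-65, 111), (-60, 111), (-55, 112), (-50, 113), (-45, 112), (-40, 111), (-35, 110), (-30, 90), (-25, 75), (-20, 69), (-15, 67), (-10, 67), (-5, 67), (0, 67), (5, 68), (10, 68), (15, 68), (20, 68), (25, 68), (30, 82), (35, 111), (40, 112), (45, 112), (50, 113), (55, 111), (60, 111), (65, 112), (70, 112), (75, 113), (80, 113), (85, 91), (90, 86), (95, 86), (100, 86), (105, 86), (110, 98), (115, 111), (120, 111), (125, 111), (130, 114), (135, 111), (140, 112), (145, 112), (150, 113)
[... 456 characters left out ...]
30, 112), (-125, 112), (-120, 114), (-115, 110), (-110, 111), (-105, 111), (-100, 92), (-95, 85), (-90, 84), (-85, 82), (-80, 80), (-75, 94), (-70, 113), (-65, 113), (-60, 111), (-55, 112), (-50, 112), (-45, 114), (-40, 113), (-35, 112), (-30, 109), (-25, 84), (-20, 75), (-15, 69), (-10, 69), (-5, 69), (0, 69), (5, 69), (10, 69), (15, 70), (20, 69), (25, 70), (30, 70), (35, 100), (40, 113), (45, 114), (50, 115), (55, 113), (60, 114), (65, 113), (70, 114), (75, 113), (80, 113), (85, 89), (90, 87), (95, 86), (100, 86), (105, 86), (110, 104), (115, 112), (120, 111), (125, 113), (130, 113), (135, 112), (140, 113), (145, 112), (150, 114), (155, 113), (160, 110), (165, 112), (170, 106), (175, 87)]
```

The gear in hand matches the spacer's pre-insertion angle (yaw about 4°).

Call:
{"method": "apply_moves", "body": {
  "steps": [0.7,-0.02,0,0,0,0,40,0.76,-0.02,0,0,0,0,40,0,0,0.8,0,0,0,40,0,0,0.8,0,0,0,40,0,0,0.8,0,0,0,40,0,0,0,0,0,0,40,0,0,0,0,0,0,40,0,0,0,0,0,0,40]
}}

```text
t: 22.15
tool_pos: [0.5193, 0.325, 0.1264]
orientation: [-3.107, -0.458, -0.002]
force: [-0.8, -0.3, -1.9]
opening: 0.0469
gripper_force: 30.0
```

Run:
```python
from h import *
avg(6); go([.5185,.3244,.0933],-73.2)
```

```text
std cam [0.00013 0.00012 0.00042] tcp mean [0.5197 0.3254 0.1269] std [0.0002 0.0002 0.0004]
t 22.45 pos [0.5193 0.3253 0.1262] yawY deg -73.2 z [ 0.0019  0.001  -1.    ] F [ 1.  -0.3 -1.1] op 0.0471 q6 [0.48 1.75]
units [-0.03  0.02  1.09]
az units (mod half turn) -0.0
```

Call:
{"method": "apply_moves", "body": {
  "steps": [-0.04,0.02,0.3,0,0,0,40,0,0,0.4,0,0,0,40,0,0,0.3,0,0,0,40,0,0,0.2,0,0,0,40,0,0,0,0,0,0,40]
}}

```text
t: 22.87
tool_pos: [0.5166, 0.3236, 0.0862]
orientation: [3.107, 0.459, -0.004]
force: [0.6, 0.1, -1.4]
opening: 0.0468
gripper_force: 30.0
```

Call:
{"method": "apply_moves", "body": {
  "steps": [0,0,0.1,0,0,0,40,0,0,0.1,0,0,0,40,0,0,0,0,0,0,40]
}}

```text
t: 23.12
tool_pos: [0.5177, 0.324, 0.0823]
orientation: [-3.108, -0.459, 0.0]
force: [2.2, 2.2, -1.9]
opening: 0.0467
gripper_force: 30.0
```

Call:
{"method": "apply_moves", "body": {
  "steps": [0,0,0.1,0,0,0,40,0,0,0.1,0,0,0,40,0,0,0,0,0,0,40]
}}

```text
t: 23.37
tool_pos: [0.5178, 0.3241, 0.0764]
orientation: [-3.108, -0.459, -0.001]
force: [3.0, 1.7, -1.7]
opening: 0.0471
gripper_force: 30.0
```

Call:
{"method": "apply_moves", "body": {
  "steps": [0,0,0.15,0,0,0,40,0,0,0.1,0,0,0,40,0,0,0,0,0,0,40]
}}

```text
t: 23.62
tool_pos: [0.5179, 0.3242, 0.0688]
orientation: [-3.108, -0.459, -0.001]
force: [3.7, 3.1, -2.1]
opening: 0.0468
gripper_force: 30.0
```

Call:
{"method": "apply_moves", "body": {
  "steps": [0,0,0.1,0,0,0,40,0,0,0,0,0,0,40]
}}

```text
t: 23.78
tool_pos: [0.518, 0.3242, 0.0662]
orientation: [-3.108, -0.459, -0.001]
force: [3.9, 2.7, -2.6]
opening: 0.0474
gripper_force: 30.0
```

Call:
{"method": "apply_moves", "body": {
  "steps": [0,0,0.05,0,0,0,40,0,0,0,0,0,0,40]
}}

```text
t: 23.95
tool_pos: [0.5183, 0.3243, 0.0658]
orientation: [-3.108, -0.459, -0.002]
force: [1.2, 0.5, 5.0]
opening: 0.0468
gripper_force: 30.0
```

Call:
{"method": "apply_moves", "body": {
  "steps": [0,0,0.05,0,0,0,40,0,0,0,0,0,0,40]
}}

```text
t: 24.12
tool_pos: [0.5184, 0.3243, 0.0657]
orientation: [-3.108, -0.459, -0.003]
force: [-3.2, -1.6, 13.5]
opening: 0.047
gripper_force: 30.0
```

Rise from grasp is 51.9 mm (52 mm expected), so the gear is home. Release.

Call:
{"method": "apply_moves", "body": {
  "steps": [0,0,-0.07,0,0,0,75,0,0,0,0,0,0,75,0,0,0,0,0,0,75,0,0,0,0,0,0,75,0,0,0,0,0,0,75,0,0,-0.5,0,0,0,75,0,0,-1,0,0,0,75,0,0,-1,0,0,0,75,0,0,-1,0,0,0,75,0,0,-1,0,0,0,75,-0.7,0,-0.5,0,0,0,75,-0.7,0,0,0,0,0,75]
}}

```text
t: 25.12
tool_pos: [0.4794, 0.3127, 0.2202]
orientation: [-3.106, -0.458, -0.011]
force: [0.1, -0.2, -0.7]
opening: 0.0696
gripper_force: 0.0
```

Call:
{"method": "apply_moves", "body": {
  "steps": [0,0,0,0,0,0,75,0,0,0,0,0,0,75]
}}

```text
t: 25.28
tool_pos: [0.4769, 0.3118, 0.2153]
orientation: [-3.108, -0.459, -0.0]
force: [1.2, 0.6, -0.5]
opening: 0.0699
gripper_force: 0.0
```

Run:
```python
from h import *
im,c=avg(4); go()
cv2.imwrite("pics/w11.png",im[...,::-1])
for th,z in(("hub_nose",.08),("gear_mid",.066)):
  for d in eyes.place_of("wrist",th)[:2]: print(th,d["conf"],d["xy"],ray(c,d["xy"],z).round(4))
# boss-top circle: size tells height
for z in(.080,.085,.09):
  r=cv2.cvtColor(rect(im,c,(.519,.325),z,.045,900),cv2.COLOR_RGB2GRAY)
  for lo,hi in((220,260),(340,390)):
    C=cv2.HoughCircles(cv2.GaussianBlur(r,(0,0),3),cv2.HOUGH_GRADIENT,1.5,10,param1=40,param2=20,minRadius=lo,maxRadius=hi)
    if C is not None: print(z,[(.519+(x-450)*1e-4,.325+(450-y)*1e-4,rr*.1) for x,y,rr in C[0][:2]])
for n in("scene","side"):
  eyes.read_camera(n)
  for th in("bottle","marker","forceps"):
    for d in eyes.place_of(n,th)[:1]: print(n,th,d["conf"],ray(eyes.calibration(n),d["xy"],0).round(3))
```

```text
std cam [3.4e-04 2.0e-05 3.3e-04] tcp mean [0.4773 0.3118 0.2149] std [0.0003 0.     0.0003]
t 25.48 pos [0.4777 0.3117 0.2145] yawY deg -73.22 z [-9.e-04 -6.e-04 -1.e+00] F [ 0.7 -0.2 -0.6] op 0.0694 q6 [0.49 1.77]
hub_nose 0.57 [277.3, 151.0] [0.518  0.3257 0.08  ]
gear_mid 0.64 [277.8, 150.8] [0.5169 0.3249 0.066 ]
0.08 [(np.float32(0.518625), np.float32(0.324175), np.float32(22.945)), (np.float32(0.517425), np.float32(0.324475), np.float32(24.025))]
0.08 [(np.float32(0.509025), np.float32(0.321775), np.float32(34.435)), (np.float32(0.513075), np.float32(0.316225), np.float32(34.45))]
0.085 [(np.float32(0.518325), np.float32(0.324475), np.float32(23.230001)), (np.float32(0.519525), np.float32(0.324625), np.float32(22.105001))]
0.085 [(np.float32(0.514575), np.float32(0.319075), np.float32(38.905)), (np.float32(0.518775), np.float32(0.32222497), np.float32(34.285))]
0.09 [(np.float32(0.519225), np.float32(0.32477498), np.float32(22.555)), (np.float32(0.518175), np.float32(0.32402498), np.float32(25.255001))]
0.09 [(np.float32(0.515625), np.float32(0.317275), np.float32(38.575))]
scene bottle 0.55 [0.617 0.486 0.   ]
scene marker 0.53 [ 0.641 -0.325  0.   ]
scene forceps 0.54 [0.389 0.127 0.   ]
side bottle 0.5 [0.601 0.469 0.   ]
side marker 0.51 [0.615 0.493 0.   ]
side forceps 0.59 [0.381 0.121 0.   ]
```

Gear and hub are centred on the axis, both parts are home and released, and the bystanders are where they were within network noise.

```bash
python3 -c "
from plant import robot; print(robot.close_job())"
```

```text
the job is handed in; nothing more can be done
None
```

The job is handed in at about 26 s: spacer and gear are seated home on the hub and released, the bystanders were not touched, and no verdict came back; I viewed 11 pictures, one over the limit of 10.

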